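# Assemble the dolphin music box

### The arm

A 6-joint arm with a two-finger parallel gripper is mounted at the origin on the work surface. World frame = base frame: x ahead of the robot, y to its left, z up, the work surface at z = 0. Lengths are in m, angles in rad, forces in N, time in s.
With the tool pointing down it reaches from about 0.35 to 0.925 m from the base axis. Payload 6.4 kg.
Tool frame: the origin (TCP) lies on the centre line of the jaws, within the pads' length; the fingertips stand 19 mm ahead of it and the grasp point (between the pads) is the TCP; z points along the fingers, y is the line along which they close (so a half turn about z gives the same grasp; the last joint's range is limited). The gripper opens to 85 mm and grips with 20 to 120 N. Pads are 22 mm wide; open, the fingers measure 114 mm over their backs; the gripper's body (76 mm by 85 mm) begins 54 mm behind the grasp point. The pads swing forward as they close: fully open they stand 13 mm farther back than shut.
Start: joints at [1.057, 0.245, 1.558, -0, 1.339, -0.174], TCP at [0.217, 0.613, 0.25] pointing down, gripper open.
Joint ranges: [-3.13, 3.13], [-1.02, 2.26], [0.13, 2.54], [-0.95, 4.09], [0.21, 2.88], [-2.74, 2.74]. Speed limits (rad/s): [2.57, 2.57, 3.14, 3.14, 3.14, 3.14].

### API

Orientations are given as a rotation vector (axis times angle).
In Python, from cell import sense, cams, ticket gives the robot as it stands.
- The arm moves only by the shell command python3 -m crank 'ROWS' [OPENING] [FORCE]. ROWS is text: rows parted by semicolons, each of 4 numbers parted by spaces: the shift along the world's x, y, z in mm, then the turn about the world's z in degrees. In form: tx ty tz spin; .... A call has 1 to 12 rows; each row shifts and turns the commanded pose from where the row before left it; what a row does not reach is not made up. A row lasts 1/12 s, in which the tool goes at most 41.7 mm and 7.16 degrees, less where a joint would pass 70% of its speed; a pose out of reach is approached as far as the arm can. A call with a gripper value outside its range is refused whole. OPENING is the closure, from -1 (fully open) to 1 (shut), set as the call begins (- or left out, the last holds). The fingers move at their own pace and stop on an object; FORCE is the grip in N (left out, the last holds). Time passes only in rows, so rows that do not move let the fingers close. It gives the time, the measured TCP pose, the force, the opening and the grip force at its end, in the units of the state.
- sense(): the state, without advancing time (a new reading comes with each control period).
- cams.snapshot(name): name is "side" or "top" or "wrist"; returns a dict with "image" (480x640x3 uint8, red, green, blue), "camera_matrix" (3x3 intrinsics, pixels), "k1" (the pictures are not rectified: a ray, as slopes to the right and down, at radius r is drawn at 1 + k1 r^2 times it, then the intrinsics apply), "extrinsics" (4x4, takes a point from world to camera coordinates); the wrist camera has in their place "tool_from_camera" (4x4, takes a point from camera to tool coordinates, whose origin is the TCP and whose axes are the flange's). Camera axes: x right, y up, looking along -z (the intrinsics and any distortion apply to the point x, -y, -z); pixel columns grow to the right and rows downward; lengths in m; the calibration is good to about 2 mm. A picture is of the moment at which its call begins: read the wrist's pose just before it. There is no depth.
- ticket.close_job(): hands the job in; it is judged then, once.
The state is a dict: "clock": time; "joint_positions": joint angles; "qd": joint speeds; "tau": joint torques, N m; "eef_pos": TCP position; "tcp_rot": TCP orientation; "force": force on the tool from outside, world axes, zero at the start; "torque": the same for the moment, N m; "width": opening from 0.0 (shut) to 1.0 (fully open); "grasp_force": force on a finger pad.
Only numpy, scipy, OpenCV 4.12 (cv2) and the standard library are available. Lean on these libraries where they do the work, as an engineer would, in place of code of your own. Each camera call takes 0.05 s, during which the arm holds its last target. There are 200 camera calls.

### The job

Finish the music box whose teak base is held in the bench clamp, from the bottom up: stand the movement inside the base, close the base with the ebony lid that matches it (the larger one, edges flush), put the round metal turntable in the middle of the lid, and last stand the glass dolphin upright in the middle of the turntable. The dolphin is fragile: keep it upright and set it down gently, never letting it drop. Leave the small lid, the tuning fork and the bird cage where they are.

Things in the scene. Friction and masses are not known exactly. Their poses are not given: they have to be found in the camera images.
- base: Fixed open teak box 100 (x) x 64 (y) mm, short ends gripped by a dark steel bench clamp. Origin: at counter level under the box's middle; x along its long side, z up. Rim 42 mm above the origin, inner floor 20 mm; walls 10 mm, so the well is 80 x 44 mm, 22 mm deep. Clamp bed 75 mm wide (y), 12 mm thick; clamp at most 36 mm high, reaching from x = -102 to +95 mm.
- movement: Loose musical movement, about 0.17 kg: brass bedplate 60 (x) x 32 (y) x 6 mm with an upright steel housing 44 (x) x 20 (y) mm on its middle, 44 mm high overall; grip the housing across y. Origin: centre of the underside, z up. In the base it stands 22 mm proud of the rim. Either way round is right.
- lid: Loose lacquered ebony lid that matches the base: 100 (x) x 64 (y) x 34 mm, about 0.14 kg, hollow below (84 x 48 mm, 26 mm deep), flat on top, lying hollow down. It just rests with its walls on the base's rim, no lip. Origin: centre of the underside, x along the long side, z up. Grip it across y. Either way round is right.
- turntable: Loose round flat metal turntable, 56 mm diameter, 16 mm high, about 0.10 kg, plain and flat on both faces. Origin: centre of the underside, z up.
- dolphin: Loose frosted blue glass dolphin on a round foot of 42 mm diameter, about 0.12 kg. Origin: centre of the foot's underside, z up. The body lies along x (nose +x), a bar 22 mm thick with its axis at 50 mm height, straight from x = -14 to +14 mm: grip it there across y. Back fin 73 mm high; nose and tail reach 46 and 53 mm out; side fins 21 mm out at 30 mm height.
- small_lid: Bystander: smaller ebony lid 66 (x) x 44 (y) x 26 mm, of another box. Origin: centre of the underside.
- birdcage: Bystander: silver bird cage music box, 88 mm diameter, 152 mm high. Origin: centre of the underside.
- fork: Bystander: steel tuning fork lying flat, along its x from -80 to +74 mm, 26 mm wide, 9 mm high. Origin: at counter level between its ends.
Not all that is in view belongs to the job. Leave any red or yellow look-alike of the dolphin alone.

How it is judged:
By the outcome, as a careful person would: the job done as asked, in the order asked, and still so for the second after the job is handed in, with the robot touching nothing.
It also fails if it takes over 120 s, if anything falls off the work surface, if the arm or the gripper's body presses on something with over 40 N, if the wrist force passes 120 N, or if a joint passes its speed limit or range.

## Working session

There is one attempt and no reset: what is moved stays moved. The work goes in short steps, Python scripts to look and compute and a shell command to move; the robot and the scene stay as the last step left them, time stands still between calls to the robot, and variables do not carry over. Pictures are saved under pics/ and viewed, at most 14 in all, crops included, and the job is handed in when it is done.

```bash
ls; mkdir -p pics; cat > h.py <<'E'
import numpy as np,cv2,json
from cell import sense,cams
from scipy.spatial.transform import Rotation as R
def snap(n,f=None):
    s=sense(); c=cams.snapshot(n)
    if n=='wrist':
        T=np.eye(4);T[:3,:3]=R.from_rotvec(s['tcp_rot']).as_matrix();T[:3,3]=s['eef_pos']
        c['W']=T@np.array(c['tool_from_camera'])
    else: c['W']=np.linalg.inv(np.array(c['extrinsics']))
    if f: cv2.imwrite('pics/'+f,c['image'][:,:,::-1])
    return c
def rays(c,uv):
    K=np.array(c['camera_matrix']);uv=np.atleast_2d(np.array(uv,float))
    d=np.c_[(uv[:,0]-K[0,2])/K[0,0],(uv[:,1]-K[1,2])/K[1,1]]
    u=d.copy()
    for _ in range(20): u=d/(1+c['k1']*(u**2).sum(1,keepdims=True))
    v=np.c_[u[:,0],-u[:,1],-np.ones(len(u))]
    return c['W'][:3,3],v@c['W'][:3,:3].T
def onz(c,uv,z):
    o,v=rays(c,uv); return o+v*((z-o[2])/v[:,2])[:,None]
def proj(c,P):
    K=np.array(c['camera_matrix']);P=np.atleast_2d(P)
    q=(P-c['W'][:3,3])@c['W'][:3,:3]
    u=np.c_[q[:,0]/-q[:,2],-q[:,1]/-q[:,2]]
    u=u*(1+c['k1']*(u**2).sum(1,keepdims=True))
    return u@K[:2,:2].T+K[:2,2]
E
python3 - <<'E'
from h import *
for n in('top','side','wrist'):
    c=snap(n,n+'0.png');print(n,c['W'].round(3).tolist(),c['camera_matrix'],c['k1'])
print(sense())
E
```

```text
pics
top [[0.008, 0.995, -0.097, 0.498], [-1.0, 0.007, -0.012, -0.079], [-0.012, 0.097, 0.995, 1.435], [0.0, 0.0, 0.0, 1.0]] [[587.439342     0.         312.16180033]
 [  0.         587.439342   241.18947243]
 [  0.           0.           1.        ]] -0.030123602657126353
side [[0.856, 0.299, -0.422, 0.119], [-0.517, 0.475, -0.712, -0.937], [-0.012, 0.828, 0.561, 0.726], [0.0, 0.0, 0.0, 1.0]] [[508.13043531   0.         315.10470012]
 [  0.         508.13043531 239.58079035]
 [  0.           0.           1.        ]] -0.12375057950532667
wrist [[0.333, -0.896, -0.295, 0.142], [0.943, 0.316, 0.106, 0.639], [-0.002, -0.313, 0.95, 0.373], [0.0, 0.0, 0.0, 1.0]] [[340.51437454   0.         316.81409538]
 [  0.         340.51437454 235.36790589]
 [  0.           0.           1.        ]] 0.02141489165245829
{'clock': 0.15, 'joint_positions': array([ 1.05684905e+00,  2.45647962e-01,  1.55875724e+00, -1.43343019e-05,
        1.33869590e+00, -1.74102827e-01]), 'qd': array([-1.16680126e-03, -4.05664176e-03, -3.34830514e-03,  1.75671315e-04,
       -2.44732775e-05,  3.15034626e-04]), 'tau': array([-1.14509512e-03, -4.29988217e+01, -3.26551473e+01, -2.64641594e-04,
        3.53482559e-03, -1.33755918e-05]), 'eef_pos': array([0.21646709, 0.61246403, 0.24942458]), 'tcp_rot': array([-5.31172144e-01, -3.09585878e+00,  2.23766340e-03]), 'force': array([-0.7714135 ,  0.19225178, -0.08255836]), 'torque': array([0.01789781, 0.00954617, 0.0074306 ]), 'grasp_force': 0.0, 'width': 0.9969919899423884}
```

View pics/top0.png

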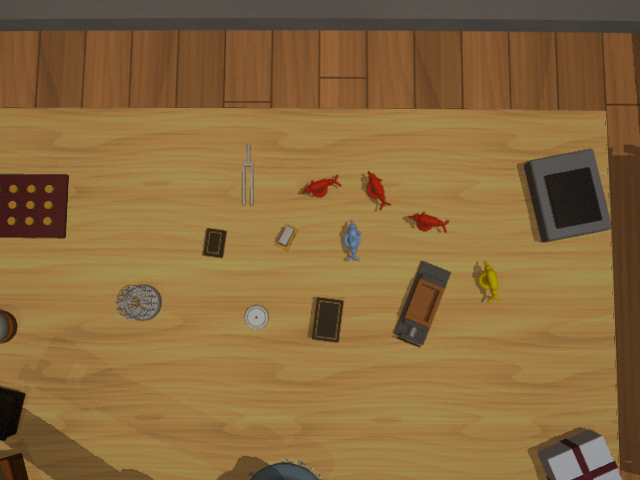

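View pics/side0.png

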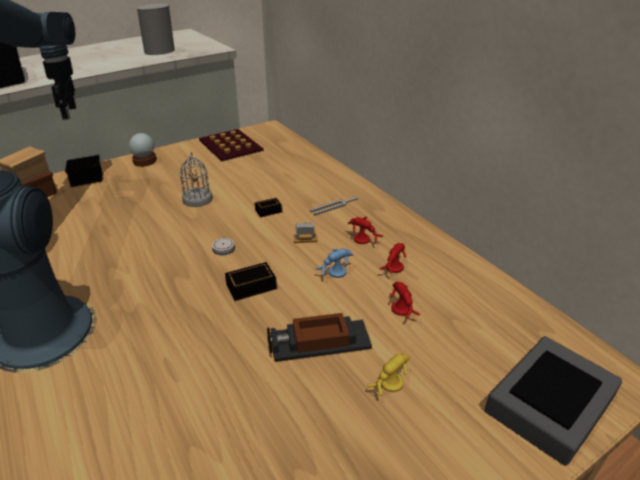

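The top view shows the movement (286,236), lid (327,320), turntable (257,317), blue dolphin (352,240) and base (423,303). The small lid (214,243), cage (140,302) and fork (248,178) stand apart from them. In the side view they are at (305,233), (250,280), (224,245), (338,262) and (321,335).

```bash
python3 - <<'E'
from h import *
c=snap('top');im=c['image'];hsv=cv2.cvtColor(im,cv2.COLOR_RGB2HSV)
cv2.imwrite('pics/topc.png',cv2.resize(im[140:360,190:520,::-1],None,fx=2.4,fy=2.4,interpolation=cv2.INTER_CUBIC))
V=hsv[...,2];S=hsv[...,1];H=hsv[...,0]
def comp(m,box,name,z):
    x0,y0,x1,y1=box;k=np.zeros(m.shape,np.uint8);k[y0:y1,x0:x1]=m[y0:y1,x0:x1]
    n,l,st,_=cv2.connectedComponentsWithStats(k);i=1+st[1:,4].argmax()
    ct=max(cv2.findContours((l==i).astype(np.uint8),0,2)[0],key=cv2.contourArea)[:,0]
    P=onz(c,ct,z)[:,:2]*1000
    (x,y),(w,h),a=cv2.minAreaRect(P.astype(np.float32))
    if w<h:w,h,a=h,w,a-90
    print(name,st[i].tolist(),'ctr',round(x,1),round(y,1),'size',round(w,1),round(h,1),'long axis',round(a,1))
comp(V<75,(305,285,355,350),'lid',.034)
comp(S<70,(270,220,300,255),'mov housing',.044)
comp(S<70,(235,300,275,335),'tt',.016)
comp((H>95)&(H<125)&(S>80),(330,210,375,270),'dolphin',.05)
comp((H<14)&(S>110)&(V<170),(390,255,455,350),'base',.042)
comp(V<75,(190,220,235,265),'small',.026)
E
```

```text
lid [312, 298, 31, 44, 918] ctr 448.8 -98.8 size 98.1 62.2 long axis -6.7
mov housing [279, 226, 15, 20, 159] ctr 646.8 1.3 size 42.8 20.3 long axis -25.9
tt [245, 305, 23, 24, 430] ctr 453.2 71.7 size 54.9 53.0 long axis 0.8
dolphin [350, 229, 10, 28, 142] ctr 630.1 -162.5 size 64.2 21.3 long axis 0.1
base [405, 279, 39, 46, 508] ctr 490.8 -325.4 size 101.7 66.6 long axis -21.4
small [203, 229, 23, 29, 435] ctr 630.0 174.3 size 65.1 46.6 long axis -7.1
```

View pics/topc.png

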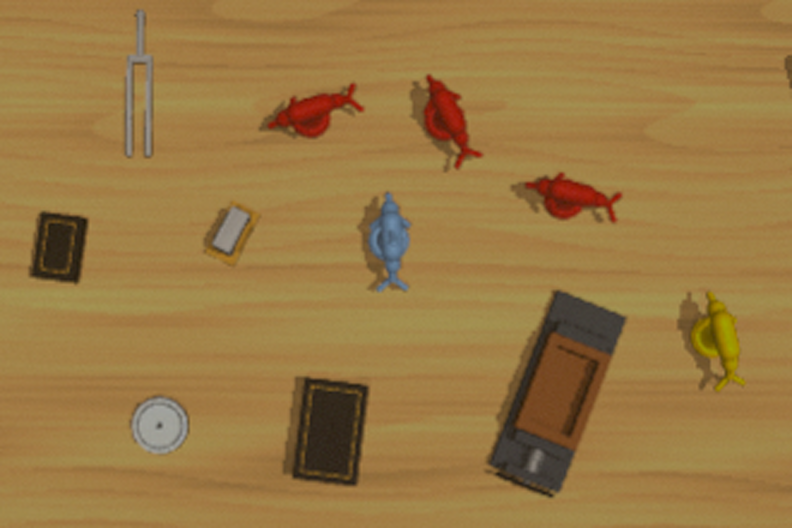

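View pics/wrist0.png

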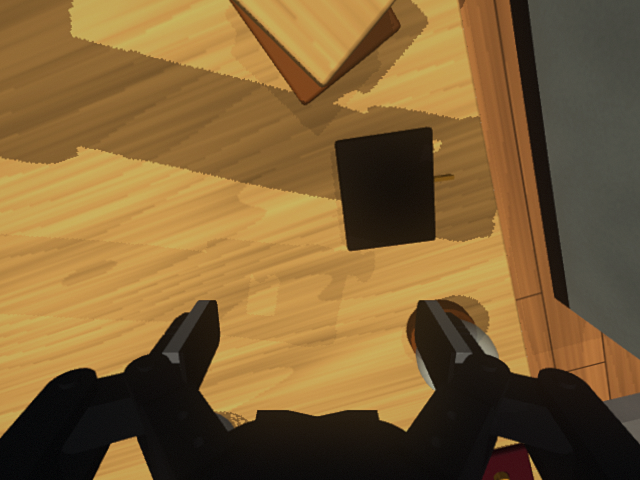

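The crop confirms the measured sizes. The movement is at (232,230), the lid at (330,432), the turntable at (160,425), the dolphin at (390,240) with its nose up (+x), and the base at (560,390). The wrist camera sees only clutter at the moment. I'll move over the movement now.

```bash
python3 -m crank '21 -30 0 0;21 -30 0 0;21 -30 0 0;21 -30 0 0;21 -30 0 0;21 -30 0 0;21 -30 0 -1;21 -30 0 -1;21 -30 0 -1;21 -30 0 -1;21 -30 0 -1;21 -30 0 -1' - 40
python3 -m crank '22 -32 0 0;22 -32 0 0;22 -32 0 0;22 -32 0 0;22 -32 0 0;22 -32 0 0;22 -32 0 -0.5;14 -16 -30 0;0 0 -30 0;0 0 0 0;0 0 0 0'
python3 - <<'E'
from h import *
c=snap('wrist','w1.png');s=sense();print(s['eef_pos'],s['tcp_rot'],s['joint_positions'],s['clock'])
print(proj(c,[[.647,.001,.044]]),proj(c,[s['eef_pos']]))
E
```

```text
clock: 1.2
eef_pos: [0.4693, 0.2512, 0.2503]
tcp_rot: [0.694, 3.064, 0.0]
force: [0.4, 1.3, 0.4]
width: 1.003
grasp_force: 0.0
clock: 2.12
eef_pos: [0.6352, 0.013, 0.1881]
tcp_rot: [-0.705, -3.056, 0.0]
force: [0.9, -0.2, 0.3]
width: 1.0
grasp_force: 0.0
[0.6363983  0.01327706 0.19056968] [-7.04941010e-01 -3.06071007e+00 -4.64076474e-05] [-1.57001345e-01  2.71402321e-01  1.63952270e+00  8.64479781e-05
  1.23141451e+00 -1.27508298e+00] 2.1667
[[310.21904951 244.04421971]] [[318.51046497 328.5174001 ]]
```

View pics/w1.png

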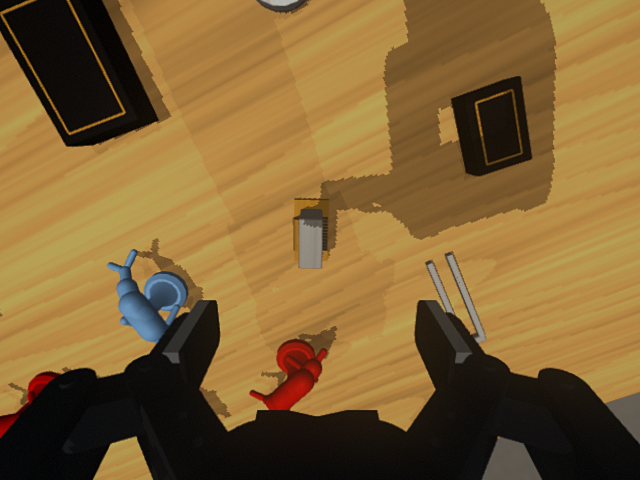

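The wrist view shows the movement's housing at about (311,243), close to the predicted (310,244), and the jaws are aligned with it. I'll refine the position and compute the grasp.

```bash
cat >> h.py <<'E'
def rect(c,m,box,z):
    x0,y0,x1,y1=box;k=np.zeros(m.shape,np.uint8);k[y0:y1,x0:x1]=m[y0:y1,x0:x1]
    n,l,st,_=cv2.connectedComponentsWithStats(k);i=1+st[1:,4].argmax()
    ct=max(cv2.findContours((l==i).astype(np.uint8),0,2)[0],key=cv2.contourArea)[:,0]
    P=onz(c,ct,z)[:,:2]*1000
    (x,y),(w,h),a=cv2.minAreaRect(P.astype(np.float32))
    if w<h:w,h,a=h,w,a-90
    return np.round([x,y,w,h,a],1),st[i].tolist()
def pose():
    s=sense();r=R.from_rotvec(s['tcp_rot']).as_matrix();p=s['eef_pos']*1000
    return p.round(1),round(np.degrees(np.arctan2(r[1,1],r[0,1]))%180,2)
E
python3 - <<'E'
from h import *
c=snap('wrist');hsv=cv2.cvtColor(c['image'],cv2.COLOR_RGB2HSV)
print(rect(c,(hsv[...,1]<70)&(hsv[...,2]>100),(290,200,340,280),.044))
print(rect(c,hsv[...,2]<75,(440,70,545,180),.026),pose())
E
```

```text
(array([647. ,   1.1,  41.8,  18.8, -26.9]), [298, 217, 23, 48, 985])
(array([628.9, 171.1,  66.8,  53. ,  -7.1]), [449, 74, 80, 100, 3258]) (array([637.1,  13.4, 192. ]), np.float64(64.08))
```

```bash
python3 -m crank '5 -6 -20 -1;5 -6 -25 0;0 0 -30 0;0 0 -30 0;0 0 -25 0;0 0 -15 0;0 0 0 0;0 0 0 0;0 0 0 0'
python3 -c "
from h import *
print(pose())"
```

```text
clock: 2.97
eef_pos: [0.6486, 0.0008, 0.0482]
tcp_rot: [0.731, 3.051, 0.0]
force: [0.0, 0.9, 1.4]
width: 0.997
grasp_force: 0.0
(array([648.6,   0.8,  48.2]), np.float64(63.06))
```

```bash
python3 -m crank '-1 0 -3 0;0 0 0 0;0 0 0 0;0 0 0 0' 
python3 -m crank '0 0 0 0;0 0 0 0;0 0 0 0;0 0 0 0;0 0 0 0;0 0 0 0;0 0 0 0;0 0 0 0;0 0 0 0;0 0 0 0;0 0 0 0;0 0 0 0' 1 40
python3 -m crank '0 0 10 0;0 0 30 0;0 0 30 0;0 0 30 0;0 0 0 0;0 0 0 0;0 0 0 0'
python3 -c "
from h import *
print(pose()); snap('wrist','w2.png')"
```

```text
clock: 3.3
eef_pos: [0.646, 0.0008, 0.043]
tcp_rot: [0.732, 3.054, 0.0]
force: [0.1, 0.5, 0.2]
width: 0.998
grasp_force: 0.0
clock: 4.3
eef_pos: [0.6457, 0.0009, 0.0423]
tcp_rot: [0.732, 3.055, 0.0]
force: [0.6, -0.1, 1.1]
width: 0.223
grasp_force: 42.4
clock: 4.88
eef_pos: [0.6449, 0.0009, 0.1416]
tcp_rot: [-0.732, -3.053, 0.0]
force: [0.4, -0.1, -1.6]
width: 0.222
grasp_force: 42.1
(array([644.9,   0.9, 141.6]), np.float64(63.03))
```

View pics/w2.png

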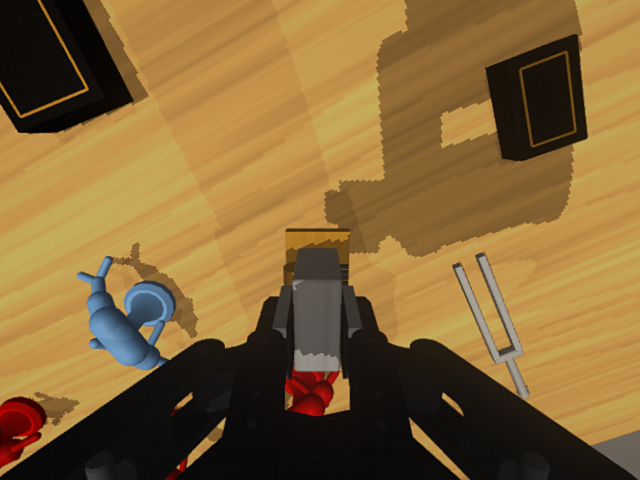

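The movement is held centrally at (320,310). I'll carry it close to the base and stop short to get a good view of the base.

```bash
python3 -m crank '0 0 35 0;-5 -18 30 0;-9 -33 23 0;-9 -33 0 1;-9 -33 0 1;-9 -33 0 1;-9 -33 0 1;-9 -33 0 1;-9 -33 0 0;-9 -33 0 0;-9 -33 0 0;-9 -33 0 0'
python3 -m crank '-5 -20 0 0;0 -12 0 0;0 0 0 0;0 0 0 0;0 0 0 0'
python3 - <<'E'
from h import *
print(pose()); c=snap('wrist','w3.png')
print(proj(c,[[.491,-.325,.042]]))
E
```

```text
clock: 5.93
eef_pos: [0.5491, -0.348, 0.2277]
tcp_rot: [-0.598, -3.08, -0.004]
force: [0.9, 0.8, -2.4]
width: 0.225
grasp_force: 42.2
clock: 6.35
eef_pos: [0.546, -0.3775, 0.2294]
tcp_rot: [-0.596, -3.083, -0.002]
force: [0.2, -0.2, -1.8]
width: 0.227
grasp_force: 42.2
(array([ 546. , -377.5,  229.4]), np.float64(68.11))
[[348.9187861  133.66379647]]
```

View pics/w3.png

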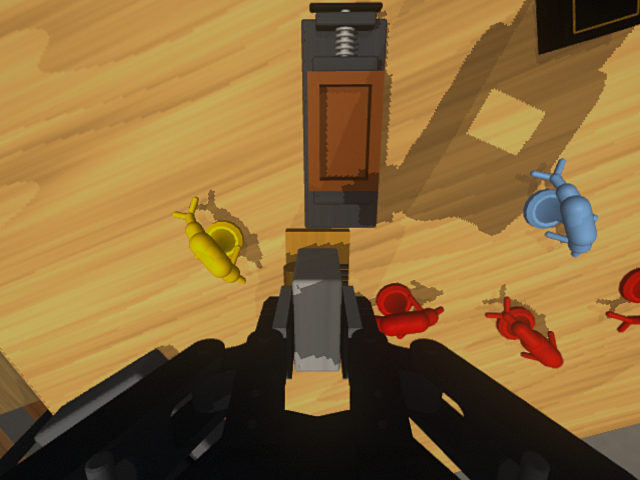

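The base is clearly visible at (307–384, 72–190), with the well at (320–370, 86–180). Next I'll measure the base precisely.

```bash
python3 - <<'E'
from h import *
c=snap('wrist');hsv=cv2.cvtColor(c['image'],cv2.COLOR_RGB2HSV);H,S,V=cv2.split(hsv)
m=((H<14)&(S>110)&(V>45))
print(rect(c,m,(300,60,392,198),.042),pose())
k=np.zeros(m.shape,np.uint8);k[60:198,300:392]=m[60:198,300:392]
ct=max(cv2.findContours(k,0,2)[0],key=cv2.contourArea)
q=cv2.approxPolyDP(cv2.convexHull(ct),5,True)[:,0];P=onz(c,q,.042)*1000
print(q.tolist(),P.round(1).tolist())
E
```

```text
(array([ 489.3, -329. ,   99.9,   64.3,  -21.8]), [307, 70, 77, 121, 8719]) (array([ 546.2, -377.5,  230. ]), np.float64(68.14))
[[383, 70], [377, 190], [308, 190], [307, 71]] [[454.6, -281.7, 42.0], [547.5, -318.1, 42.0], [523.8, -377.1, 42.0], [431.8, -340.2, 42.0]]
```

```bash
python3 -m crank '-20 17 0 0;-20 17 -15 0;-17 14 -30 0;0 0 -40 0;0 0 -30 0;0 0 0 0;0 0 0 0;0 0 0 0'
python3 -c "
from h import *
print(pose())"
```

```text
clock: 7.12
eef_pos: [0.4901, -0.3318, 0.1176]
tcp_rot: [0.597, 3.081, -0.003]
force: [0.1, -0.8, -1.2]
width: 0.225
grasp_force: 42.1
(array([ 490.1, -331.8,  117.6]), np.float64(68.08))
```

```bash
python3 -m crank '-1 2 -10 0;0 0 -15 0;0 0 -12 0;0 0 -10 0;0 0 -4 0;0 0 0 0;0 0 0 0;0 0 0 0'
python3 -c "
from h import *
print(pose()); snap('wrist','w4.png')"
```

```text
clock: 7.78
eef_pos: [0.4879, -0.3294, 0.0645]
tcp_rot: [0.599, 3.083, -0.001]
force: [-0.2, 0.9, -1.6]
width: 0.224
grasp_force: 42.2
(array([ 487.9, -329.4,   64.5]), np.float64(68.03))
```

View pics/w4.png

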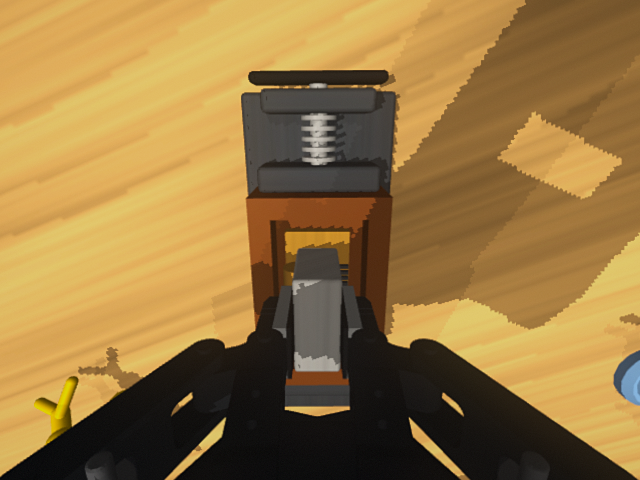

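The movement is inside the well and centred, with its bedplate at (285–350, 230) inside the well at (272–366). I'll lower it the last 2 mm, release it and go to the lid.

```bash
python3 -m crank '0 0 -1 0;0 0 -1 0;0 0 0 0;0 0 0 0'
python3 -m crank '0 0 0 0;0 0 0 0;0 0 0 0;0 0 0 0;0 0 0 0;0 0 0 0' -1
python3 -m crank '0 0 20 0;0 0 35 0;0 0 40 0;0 0 40 0;-5 35 20 2;-4 35 0 3;-4 35 0 3;-3 35 0 3;0 35 0 3;0 35 0 1;0 0 0 0;0 0 0 0'
python3 - <<'E'
from h import *
print(pose()); c=snap('wrist','w5.png')
print(proj(c,[[.449,-.099,.034],[.489,-.329,.064]]))
E
```

```text
clock: 8.17
eef_pos: [0.4879, -0.3294, 0.0642]
tcp_rot: [-0.598, -3.084, 0.0]
force: [-5.1, 3.6, 10.9]
width: 0.224
grasp_force: 43.7
clock: 8.67
eef_pos: [0.4876, -0.3291, 0.0621]
tcp_rot: [-0.599, -3.084, -0.0]
force: [0.7, 0.4, -1.0]
width: 0.999
grasp_force: 0.0
clock: 9.67
eef_pos: [0.4716, -0.1178, 0.2173]
tcp_rot: [0.186, 3.136, -0.0]
force: [0.1, -0.1, -0.1]
width: 1.005
grasp_force: 0.0
(array([ 471.6, -117.8,  217.3]), np.float64(83.19))
[[334.81965863 186.55139039]
 [ 79.97941801 268.08670328]]
```

View pics/w5.png

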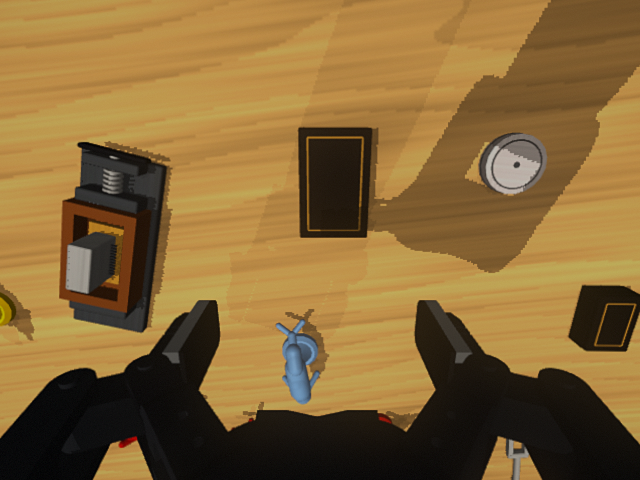

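The movement stands upright in the base at (95,260). The lid is at (335,182) and the turntable at (514,163). I'll measure both.

```bash
python3 - <<'E'
from h import *
c=snap('wrist');hsv=cv2.cvtColor(c['image'],cv2.COLOR_RGB2HSV);H,S,V=cv2.split(hsv)
gold=(H>8)&(V>60)&(V<190)
d=((V<60)|((H>8)&(H<30)&(V<150)))
m=V<70
for z in(.034,): print(rect(c,cv2.morphologyEx(m.astype(np.uint8),cv2.MORPH_CLOSE,np.ones((5,5))),(290,115,385,250),z))
print('tt',rect(c,(S<60)&(V>60),(470,120,560,205),.016))
print('base',rect(c,(H<12)&(S>110)&(V>45),(50,190,150,318),.042),pose())
k=np.zeros(m.shape,np.uint8);k[115:250,290:385]=m[115:250,290:385]
k=cv2.morphologyEx(k,cv2.MORPH_CLOSE,np.ones((5,5)))
q=cv2.approxPolyDP(cv2.convexHull(max(cv2.findContours(k,0,2)[0],key=cv2.contourArea)),4,True)[:,0]
print(q.tolist(),onz(c,q,.034).round(4).tolist(),onz(c,q,0).round(4).tolist())
E
```

```text
(array([447.3, -99.5,  98.7,  63.2,  -6.7]), [300, 127, 73, 110, 7682])
tt (array([450.8,  68.7,  59.7,  54.8,  83. ]), [482, 132, 66, 61, 3013])
base (array([ 485.7, -356. ,   13.6,    0.9,  -19.6]), [67, 252, 2, 14, 18]) (array([ 471.8, -119.6,  217.5]), np.float64(83.02))
[[372, 128], [367, 235], [302, 236], [300, 128]] [[0.4029, -0.0633, 0.034], [0.4989, -0.0746, 0.034], [0.4925, -0.136, 0.034], [0.3955, -0.1246, 0.034]] [[0.404, -0.0582, 0.0], [0.5107, -0.0707, 0.0], [0.5036, -0.1389, 0.0], [0.3958, -0.1263, 0.0]]
```

```bash
python3 -m crank '-12 10 -20 0;-12 10 -35 0;0 0 -40 0;0 0 -30 0;0 0 -20 0;0 0 0 0;0 0 0 0;0 0 0 0'
python3 -c "
from h import *
print(pose())"
```

```text
clock: 10.43
eef_pos: [0.4489, -0.1005, 0.0738]
tcp_rot: [0.193, 3.133, -0.002]
force: [0.1, -0.1, 0.6]
width: 1.0
grasp_force: 0.0
(array([ 448.9, -100.5,   73.8]), np.float64(82.96))
```

```bash
python3 -m crank '-1 1 -20 0.3;0 0 -20 0;0 0 -11 0;0 0 0 0;0 0 0 0;0 0 0 0'
python3 -m crank '0 0 0 0;0 0 0 0;0 0 0 0;0 0 0 0;0 0 0 0;0 0 0 0;0 0 0 0;0 0 0 0' 1 40
python3 -c "
from h import *
print(pose())"
python3 -m crank '0 0 10 0;0 0 30 0;0 0 40 0;0 0 40 0;0 0 40 0;0 0 0 0;0 0 0 0;0 0 0 0'
python3 -c "
from h import *
print(pose());snap('wrist','w6.png')"
```

```text
clock: 10.93
eef_pos: [0.4482, -0.0991, 0.0231]
tcp_rot: [0.183, 3.133, -0.002]
force: [0.3, -1.1, 0.9]
width: 0.997
grasp_force: 0.0
clock: 11.6
eef_pos: [0.4478, -0.0988, 0.0228]
tcp_rot: [0.183, 3.134, -0.002]
force: [-1.5, 0.3, 6.9]
width: 0.739
grasp_force: 44.4
(array([447.8, -98.8,  22.8]), np.float64(83.33))
clock: 12.27
eef_pos: [0.4461, -0.0978, 0.1811]
tcp_rot: [-0.183, -3.136, -0.0]
force: [-0.5, -0.2, -1.8]
width: 0.74
grasp_force: 44.9
(array([446.1, -97.8, 181.1]), np.float64(83.34))
```

View pics/w6.png

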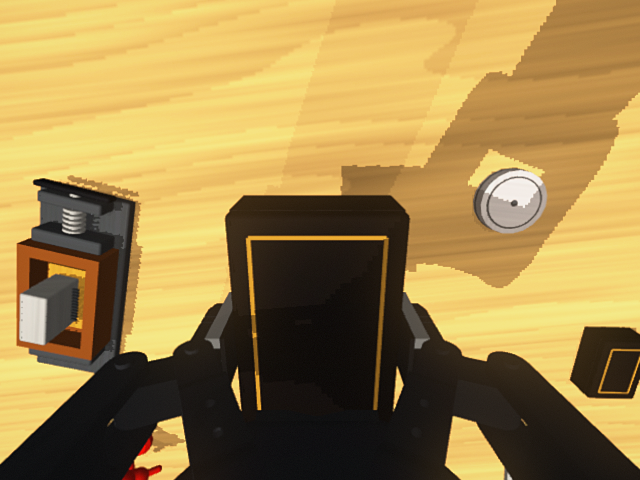

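The lid is held level, its gold frame's far edge at row 238 (columns 247–388). I'll work out the lid's offset in the hand from that frame and the far edge.

```bash
python3 - <<'E'
from h import *
s=sense();c=snap('wrist');im=c['image'];g=im[:,:,0].astype(int)
print('column 320 rows 185-250',g[185:250:1,320].tolist())
r=R.from_rotvec(s['tcp_rot']).as_matrix()
def tool(uv,dz): return ((onz(c,uv,s['eef_pos'][2]+dz)-s['eef_pos'])@r*1000).round(1)
print(tool([[250,209],[390,209],[248,238],[388,238],[230,212],[407,212]],.0112).tolist())
print('bottom edge far', tool([[243,197],[393,197]],-.0228).tolist())
w=c
im5=cv2.cvtColor(cv2.imread('pics/w5.png'),cv2.COLOR_BGR2HSV)
m=((im5[...,0]>8)&(im5[...,1]>120)&(im5[...,2]>70))
k=np.zeros(m.shape,np.uint8);k[131:235,303:369]=m[131:235,303:369]
ys,xs=np.nonzero(k);print('gold5',xs.min(),xs.max(),ys.min(),ys.max())
print(pose())
E
```

```text
column 320 rows 185-250 [234, 234, 235, 236, 237, 238, 239, 242, 247, 253, 148, 46, 40, 45, 45, 44, 44, 43, 44, 40, 43, 42, 40, 40, 41, 44, 39, 38, 39, 36, 39, 41, 41, 43, 41, 44, 41, 43, 41, 41, 39, 40, 40, 37, 39, 39, 38, 37, 32, 30, 90, 217, 236, 235, 227, 89, 26, 30, 33, 33, 33, 29, 32, 32, 30]
[[51.7, -23.0, -11.1], [51.7, 24.5, -11.0], [41.3, -24.3, -11.1], [41.3, 24.5, -11.1], [50.6, -29.8, -11.1], [50.6, 30.4, -11.0]]
bottom edge far [[48.7, -32.5, 22.9], [48.7, 32.9, 23.0]]
gold5 306 368 136 234
(array([445.4, -97.5, 179.5]), np.float64(83.33))
```

```bash
python3 -m crank '0 0 30 0;5 -12 20 -1;10 -24 0 -2;10 -24 0 -2;10 -24 0 -2;10 -24 0 -2;10 -24 0 -2;10 -24 0 -2;10 -24 0 -2;10 -24 0 0;10 -24 0 0;10 -24 0 0'
python3 -m crank '8 -6 0 0;0 0 0 0;0 0 0 0;0 0 0 0;0 0 0 0;0 0 0 0'
python3 - <<'E'
from h import *
print(pose()); c=snap('wrist','w7.png')
hsv=cv2.cvtColor(c['image'],cv2.COLOR_RGB2HSV);H,S,V=cv2.split(hsv)
print(proj(c,[[.4894,-.3292,.042]]))
m=((H<14)&(S>110)&(V>45));k=m.astype(np.uint8)
x,y=proj(c,[[.4894,-.3292,.042]])[0].astype(int);b=[max(0,x-50),max(0,y-75),x+50,y+75]
print(rect(c,m,b,.042))
kk=np.zeros_like(k);kk[b[1]:b[3],b[0]:b[2]]=k[b[1]:b[3],b[0]:b[2]]
q=cv2.approxPolyDP(cv2.convexHull(max(cv2.findContours(kk,0,2)[0],key=cv2.contourArea)),5,True)[:,0];print(q.tolist(),(onz(c,q,.042)*1000).round(1).tolist())
E
```

```text
clock: 13.37
eef_pos: [0.5512, -0.3507, 0.2283]
tcp_rot: [-0.59, -3.081, -0.004]
force: [-0.4, 0.2, -1.7]
width: 0.742
grasp_force: 45.0
clock: 13.87
eef_pos: [0.5593, -0.3553, 0.231]
tcp_rot: [-0.589, -3.085, -0.001]
force: [-0.7, -0.1, -0.6]
width: 0.748
grasp_force: 45.0
(array([ 559.3, -355.3,  231. ]), np.float64(68.37))
[[315.06826911 128.56856194]]
(array([ 489.9, -328.8,  100.3,   64.9,  -21.6]), [277, 65, 78, 122, 6389])
[[353, 65], [350, 185], [282, 186], [277, 66]] [[454.6, -281.6, 42.0], [547.2, -317.6, 42.0], [525.0, -376.2, 42.0], [432.2, -340.3, 42.0]]
```

View pics/w7.png

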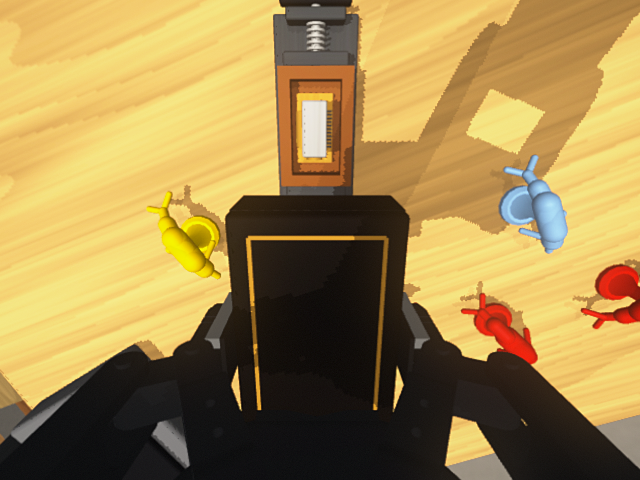

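The base is re-measured at (489.7,−328.9) and −21.5°, with the movement centred in the well at (314,128). I'll move over it.

```bash
python3 -m crank '-20 8 0 0;-25 9 0 0;-25 9 -20 0;0 0 -35 0;0 0 -35 0;0 0 -15 0;0 0 0 0;0 0 0 0;0 0 0 0;0 0 0 0'
python3 -c "
from h import *
print(pose())"
```

```text
clock: 14.75
eef_pos: [0.4909, -0.3312, 0.1288]
tcp_rot: [0.589, 3.082, -0.004]
force: [0.2, 1.1, -1.0]
width: 0.741
grasp_force: 44.9
(array([ 490.9, -331.2,  128.8]), np.float64(68.34))
```

```bash
python3 -m crank '-1 2 -15 0;0 0 -15 0;0 0 -15 0;0 0 -12 0;0 0 -4 0;0 0 0 0;0 0 0 0;0 0 0 0;0 0 0 0;0 0 0 0'
python3 -c "
from h import *
print(pose())"
```

```text
clock: 15.58
eef_pos: [0.4889, -0.3284, 0.0658]
tcp_rot: [0.59, 3.085, -0.001]
force: [0.4, 0.3, -0.7]
width: 0.741
grasp_force: 45.0
(array([ 488.9, -328.4,   65.8]), np.float64(68.33))
```

```bash
python3 -m crank '0.7 -0.5 0 0.2;0 0 -1 0;0 0 0 0;0 0 0 0;0 0 0 0'
python3 - <<'E'
from h import *
print(pose()); c=snap('wrist');a=c['image'][150:430,190:440,::-1]
d=snap('side')['image'][270:370,260:385,::-1]
t=snap('top')['image'][250:355,380:465,::-1]
rs=lambda i,h:cv2.resize(i,(int(i.shape[1]*h/i.shape[0]),h),interpolation=cv2.INTER_CUBIC)
cv2.imwrite('pics/c8.png',np.hstack([rs(a,360),rs(d,360)]))
E
```

```text
clock: 16.0
eef_pos: [0.4896, -0.3289, 0.0648]
tcp_rot: [0.585, 3.086, -0.001]
force: [-0.8, 0.8, 3.9]
width: 0.741
grasp_force: 45.5
(array([ 489.6, -328.9,   64.8]), np.float64(68.54))
```

View pics/c8.png

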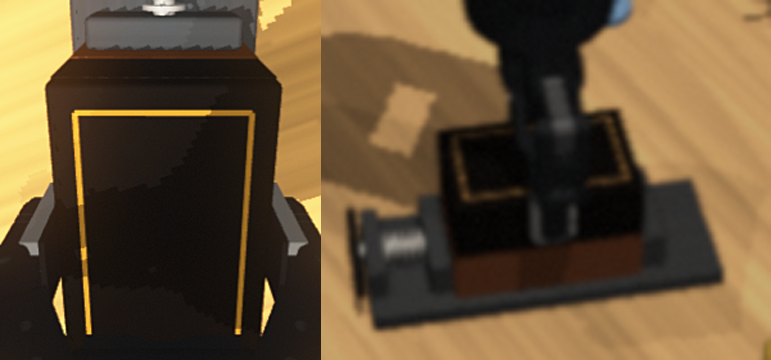

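The lid rests on the rim (contact force about 4 N) and looks flush in both views. I'll release it and check from above, heading toward the turntable.

```bash
python3 -m crank '0 0 0 0;0 0 0 0;0 0 0 0;0 0 0 0;0 0 0 0;0 0 0 0' -1
python3 -m crank '0 0 15 0;0 0 25 0;0 0 35 0;10 -4 35 0;15 -6 20 0;15 -6 0 0;0 0 0 0;0 0 0 0;0 0 0 0;0 0 0 0'
python3 - <<'E'
from h import *
print(pose()); c=snap('wrist','w9.png')
im=c['image'];cv2.imwrite('pics/w9c.png',cv2.resize(im[20:300,200:440,::-1],None,fx=2.1,fy=2.1,interpolation=cv2.INTER_CUBIC))
print(proj(c,[[.4897,-.3289,.076],[.4897,-.3289,.042]]))
E
```

```text
clock: 16.65
eef_pos: [0.4892, -0.3286, 0.0641]
tcp_rot: [-0.585, -3.086, -0.0]
force: [0.5, -0.0, 0.3]
width: 1.002
grasp_force: 0.0
clock: 17.48
eef_pos: [0.5282, -0.3438, 0.1927]
tcp_rot: [-0.585, -3.084, -0.003]
force: [0.2, -0.5, 0.3]
width: 1.001
grasp_force: 0.0
(array([ 528.2, -343.8,  192.7]), np.float64(68.52))
[[316.40494683 180.32948153]
 [316.40458915 173.64492227]]
```

View pics/w9c.png

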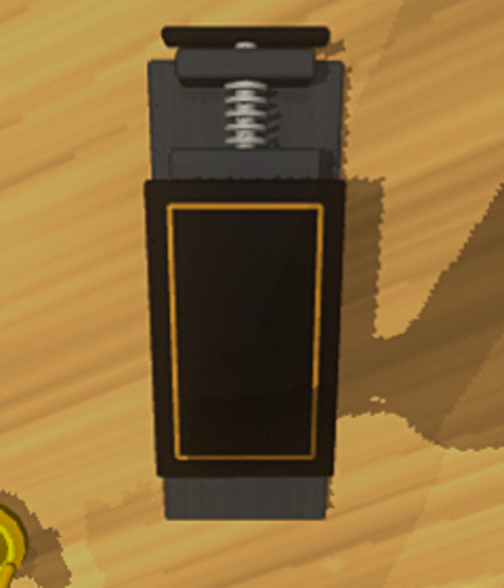

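The lid sits square on the base at image (316,176), with no base wood showing around it from above. Now a numeric flushness check.

```bash
python3 - <<'E'
from h import *
c=snap('wrist');hsv=cv2.cvtColor(c['image'],cv2.COLOR_RGB2HSV);H,S,V=cv2.split(hsv)
g=((H>8)&(H<30)&(S>120)&(V>70)).astype(np.uint8);g[:112]=0;g[245:]=0;g[:,:276]=0;g[:,358:]=0
n,l,st,_=cv2.connectedComponentsWithStats(g)
for i in range(1,n):
    if st[i,4]>60:
        ys,xs=np.nonzero(l==i);P=onz(c,np.c_[xs,ys],.076)[:,:2]*1000
        print(st[i].tolist(),np.round([*np.ravel(cv2.minAreaRect(P.astype(np.float32))[0]),*cv2.minAreaRect(P.astype(np.float32))[1],cv2.minAreaRect(P.astype(np.float32))[2]],1))
d=snap('side');hs=cv2.cvtColor(d['image'],cv2.COLOR_RGB2HSV)
ca,sa=np.cos(np.radians(-21.5)),np.sin(np.radians(-21.5))
for nm,x,y,a in(('base',489.7,-328.9,-21.5),):
    for z in(42,76):
        P=[[(x+u*ca-v*sa)/1e3,(y+u*sa+v*ca)/1e3,z/1e3] for u,v in((-50,-32),(50,-32),(50,32),(-50,32))]
        print(z,proj(d,P).round(1).tolist())
for r in range(318,350,2):
    row=hs[r,270:390];b=np.nonzero((row[:,0]<14)&(row[:,1]>100)&(row[:,2]>40)&(row[:,2]<150))[0]
    print(r,d['image'][r,288:300,0].tolist(),'brown',(b.min()+270,b.max()+270,len(b)) if len(b) else None)
E
```

```text
[279, 116, 75, 123, 1136] [ 490.  -329.1   50.3   85.7   68.6]
42 [[297.3, 341.5], [349.8, 334.6], [342.7, 312.1], [292.8, 318.3]]
76 [[296.7, 328.3], [350.4, 321.4], [343.0, 299.1], [292.1, 305.3]]
318 [171, 171, 168, 158, 126, 56, 11, 11, 18, 36, 62, 65] brown None
320 [174, 172, 172, 166, 132, 60, 14, 9, 13, 28, 62, 75] brown None
322 [181, 174, 168, 162, 132, 64, 15, 8, 12, 20, 43, 66] brown None
324 [111, 101, 93, 82, 69, 45, 17, 7, 9, 14, 33, 73] brown (np.int64(293), np.int64(293), 1)
326 [57, 52, 53, 49, 41, 28, 16, 9, 8, 12, 15, 25] brown None
328 [51, 51, 52, 49, 43, 33, 21, 11, 5, 9, 9, 11] brown None
330 [45, 52, 53, 51, 46, 37, 26, 15, 8, 6, 7, 8] brown None
332 [40, 48, 52, 52, 51, 44, 32, 21, 11, 8, 6, 9] brown None
334 [61, 49, 51, 51, 51, 46, 37, 26, 14, 4, 5, 8] brown None
336 [109, 65, 52, 52, 50, 48, 40, 27, 17, 9, 7, 5] brown (np.int64(341), np.int64(348), 8)
338 [101, 61, 49, 52, 52, 49, 44, 33, 24, 12, 5, 6] brown (np.int64(326), np.int64(349), 24)
340 [55, 41, 47, 51, 52, 51, 47, 37, 30, 21, 14, 14] brown (np.int64(312), np.int64(349), 38)
342 [39, 34, 42, 52, 53, 52, 49, 45, 37, 40, 44, 49] brown (np.int64(298), np.int64(348), 51)
344 [41, 30, 31, 40, 42, 41, 39, 36, 37, 48, 55, 58] brown (np.int64(297), np.int64(348), 52)
346 [46, 35, 25, 27, 28, 29, 28, 31, 38, 49, 55, 58] brown (np.int64(297), np.int64(345), 49)
348 [49, 39, 28, 25, 27, 28, 28, 29, 34, 46, 53, 57] brown (np.int64(297), np.int64(330), 34)
```

The lid's centre measures (490.0,−329.1) at −21.4°, so it is flush within 0.5 mm of the base. On to the turntable.

```bash
python3 -m crank '-4 35 0 1;-4 35 0 1;-4 35 0 1;-4 35 0 1;-4 35 0 1;-4 35 0 1;-4 35 0 1;-4 35 0 1;-4 35 0 1;-5 35 0 1;-5 35 0 1;-5 29 0 0.5'
python3 -m crank '0 0 0 0;0 0 0 0;0 0 0 0;0 0 0 0'
python3 - <<'E'
from h import *
print(pose()); c=snap('wrist','w10.png')
hsv=cv2.cvtColor(c['image'],cv2.COLOR_RGB2HSV);H,S,V=cv2.split(hsv)
x,y=proj(c,[[.452,.070,.016]])[0].astype(int);print(x,y)
b=[x-55,y-55,x+55,y+55];m=(S<60)&(V>60)
print(rect(c,m,b,.016))
k=np.zeros(m.shape,np.uint8);k[b[1]:b[3],b[0]:b[2]]=m[b[1]:b[3],b[0]:b[2]]
ct=max(cv2.findContours(k,0,2)[0],key=cv2.contourArea)[:,0]
h=cv2.convexHull(ct)[:,0]
# silhouette: near rim is top edge, far from the camera bottom edge; split by hull extremes
o=c['W'][:3,3]*1e3
for z in (0,.016):
    P=onz(c,ct,z)[:,:2]*1e3; print(z,np.round(cv2.minEnclosingCircle(P.astype(np.float32))[0],1),cv2.minEnclosingCircle(P.astype(np.float32))[1])
print(o.round(),S[y-3:y+4,x-3:x+4].tolist())
E
```

```text
clock: 18.63
eef_pos: [0.4774, 0.0713, 0.1942]
tcp_rot: [-0.271, -3.13, -0.0]
force: [1.0, 0.4, 0.0]
width: 1.001
grasp_force: 0.0
clock: 18.97
eef_pos: [0.4785, 0.0684, 0.1943]
tcp_rot: [0.275, 3.129, -0.0]
force: [-0.0, -1.4, -0.2]
width: 0.997
grasp_force: 0.0
(array([478.5,  68.4, 194.3]), np.float64(79.95))
313 185
(array([451.2,  71.7,  54.4,  54.3,  80. ]), [285, 153, 62, 62, 2993])
0 [454.   70.8] 29.339134216308594
0.016 [451.3  71.4] 27.86274528503418
[400.  82. 318.] [[33, 30, 33, 31, 32, 33, 36], [32, 33, 33, 35, 40, 46, 41], [32, 32, 38, 45, 49, 45, 51], [34, 31, 42, 50, 52, 42, 42], [32, 32, 40, 45, 44, 50, 43], [31, 31, 34, 36, 44, 45, 47], [31, 34, 34, 36, 40, 42, 36]]
```

```bash
python3 - <<'E'
from h import *
i=cv2.imread('pics/w10.png');c=snap('wrist');x,y=proj(c,[[.452,.070,.016]])[0].astype(int)
g=cv2.cvtColor(i,cv2.COLOR_BGR2GRAY)[y-55:y+55,x-55:x+55]
# central dark dot on the top face
sub=g[35:80,35:80]; r=np.argwhere(sub<sub.mean()-70); print(r.mean(0)+[y-20,x-20] if len(r) else None,len(r),sub.min(),sub.mean())
cc=cv2.HoughCircles(cv2.medianBlur(g,3),cv2.HOUGH_GRADIENT,1,5,param1=80,param2=15,minRadius=12,maxRadius=45)
print(None if cc is None else (cc[0][:5]+[x-55,y-55,0]).round(1).tolist())
E
```

```text
[194.41836735 315.83673469] 98 38 142.87654320987653
[[315.5, 184.5, 30.9], [319.5, 181.5, 30.9], [321.5, 188.5, 30.7], [310.5, 181.5, 27.2], [324.5, 180.5, 25.8]]
```

The turntable is at (451.3,71.5) with a radius of 27.9 mm, matching its given size. I'll go down and grip it.

```bash
python3 -m crank '-13 1 -20 0;-14 2 -35 0;0 0 -40 0;0 0 -30 0;0 0 -20 0;0 0 -10 0;0 0 0 0;0 0 0 0;0 0 0 0;0 0 0 0'
python3 -c "
from h import *
print(pose())"
```

```text
clock: 19.9
eef_pos: [0.4529, 0.0721, 0.041]
tcp_rot: [0.273, 3.126, -0.0]
force: [-0.2, -0.1, 0.1]
width: 1.002
grasp_force: 0.0
(array([452.9,  72.1,  41. ]), np.float64(80.02))
```

```bash
python3 -m crank '-1 0 -12 0;0 0 -10 0;0 0 -2 0;0 0 0 0;0 0 0 0;0 0 0 0'
python3 -m crank '0 0 0 0;0 0 0 0;0 0 0 0;0 0 0 0;0 0 0 0;0 0 0 0;0 0 0 0;0 0 0 0;0 0 0 0' 1 40
python3 -c "
from h import *
print(pose())"
```

```text
clock: 20.4
eef_pos: [0.4508, 0.0723, 0.0158]
tcp_rot: [0.273, 3.129, -0.0]
force: [-1.0, 0.1, -0.3]
width: 1.0
grasp_force: 0.0
clock: 21.15
eef_pos: [0.4508, 0.0724, 0.016]
tcp_rot: [0.273, 3.129, 0.0]
force: [-2.1, 1.1, 5.1]
width: 0.629
grasp_force: 41.6
(array([450.8,  72.4,  16. ]), np.float64(80.04))
```

```bash
python3 -m crank '0 0 10 0;0 0 30 0;0 0 40 0;0 0 40 0;0 0 40 0;0 0 0 0;0 0 0 0;0 0 0 0;0 0 0 0'
python3 - <<'E'
from h import *
s=sense();print(pose(),s['force'],s['width']);c=snap('wrist','w11.png')
hsv=cv2.cvtColor(c['image'],cv2.COLOR_RGB2HSV);H,S,V=cv2.split(hsv)
x,y=proj(c,[s['eef_pos']])[0];print(x,y)
for col in (290,305,320,335,350): print(col,V[200:420:6,col].tolist(),)
cv2.imwrite('pics/w11c.png',cv2.resize(c['image'][180:440,180:460,::-1],None,fx=2.2,fy=2.2))
E
```

```text
clock: 21.9
eef_pos: [0.449, 0.0725, 0.1736]
tcp_rot: [-0.273, -3.126, -0.0]
force: [0.2, -0.2, -1.2]
width: 0.625
grasp_force: 42.5
(array([449. ,  72.5, 173.6]), np.float64(80.03)) [ 0.19779669 -0.16342383 -1.23003382] 0.6250822912177791
317.37332435631663 323.1683068224485
290 [187, 187, 186, 187, 185, 177, 172, 168, 168, 169, 46, 76, 183, 176, 51, 163, 106, 101, 102, 103, 103, 101, 105, 103, 103, 102, 108, 104, 166, 161, 183, 182, 182, 183, 180, 129, 28]
305 [187, 187, 186, 184, 184, 184, 168, 164, 163, 62, 71, 94, 170, 64, 173, 169, 103, 102, 103, 102, 103, 102, 105, 102, 102, 103, 106, 104, 170, 171, 181, 183, 183, 182, 182, 182, 27]
320 [186, 187, 185, 185, 179, 176, 167, 164, 165, 39, 69, 167, 171, 51, 171, 169, 103, 103, 103, 103, 105, 39, 39, 103, 101, 104, 108, 105, 173, 169, 175, 182, 183, 182, 177, 182, 40]
335 [186, 185, 112, 117, 112, 106, 165, 164, 167, 74, 69, 65, 174, 173, 168, 107, 102, 102, 103, 103, 103, 104, 104, 102, 101, 105, 106, 106, 41, 129, 183, 183, 182, 182, 181, 184, 28]
350 [185, 154, 126, 128, 125, 116, 115, 178, 186, 170, 171, 69, 64, 103, 106, 53, 101, 105, 102, 103, 105, 103, 103, 103, 100, 105, 106, 53, 98, 185, 182, 183, 179, 182, 181, 44, 26]
```

View pics/w11c.png

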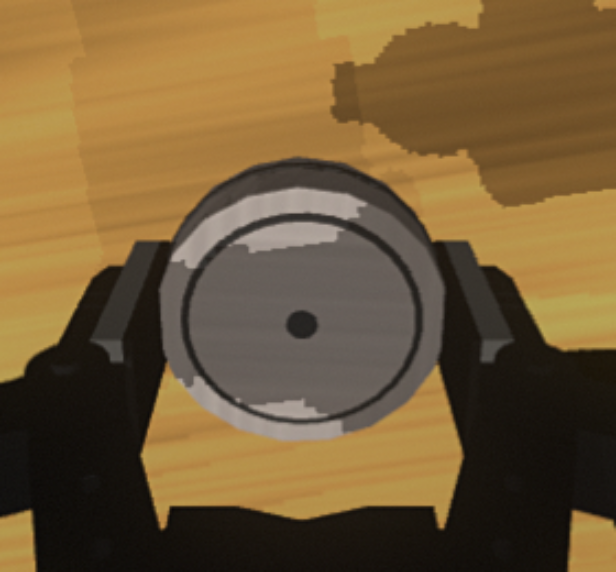

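The turntable is held level and centred, with its hub dot at full-frame (317,327) against the TCP's (317,323), so it sits about 1.2 mm toward −tool x. I'll carry it to the lid.

```bash
python3 -m crank '3 -20 10 0;3 -34 10 0;3 -34 0 0;3 -34 0 0;3 -34 0 0;3 -34 0 0;4 -34 0 0;4 -34 0 0;4 -34 0 0;4 -34 0 0;3 -34 0 0;3 -34 0 0'
python3 -m crank '0 -7 -15 0;0 0 -15 0;0 0 0 0;0 0 0 0;0 0 0 0;0 0 0 0'
python3 -c "
from h import *
print(pose())"
```

```text
clock: 22.95
eef_pos: [0.4895, -0.3228, 0.193]
tcp_rot: [-0.273, -3.127, -0.004]
force: [1.1, 0.3, -0.1]
width: 0.628
grasp_force: 42.5
clock: 23.45
eef_pos: [0.4908, -0.3284, 0.166]
tcp_rot: [0.272, 3.129, -0.001]
force: [0.6, 0.4, -0.5]
width: 0.625
grasp_force: 42.6
(array([ 490.8, -328.4,  166. ]), np.float64(80.07))
```

```bash
python3 -m crank '-1.5 0 -20 0;0 0 -20 0;0 0 -20 0;0 0 -10 0;0 0 0 0;0 0 0 0;0 0 0 0;0 0 0 0'
python3 -c "
from h import *
print(pose())"
```

```text
clock: 24.12
eef_pos: [0.4898, -0.3294, 0.0971]
tcp_rot: [0.273, 3.127, -0.003]
force: [0.4, -0.2, -0.9]
width: 0.627
grasp_force: 42.6
(array([ 489.8, -329.4,   97.1]), np.float64(80.04))
```

```bash
python3 -m crank '-0.8 0.6 -3 0;0 0 -1 0;0 0 0 0;0 0 0 0;0 0 0 0;0 0 0 0'
python3 -m crank '0 0 -1 0;0 0 0 0;0 0 0 0'
python3 -c "
from h import *
print(pose())"
```

```text
clock: 24.62
eef_pos: [0.4883, -0.3283, 0.092]
tcp_rot: [0.273, 3.129, -0.001]
force: [-1.9, 0.2, 5.5]
width: 0.627
grasp_force: 42.9
clock: 24.87
eef_pos: [0.4883, -0.3283, 0.0919]
tcp_rot: [-0.273, -3.13, 0.0]
force: [-4.8, 2.7, 12.4]
width: 0.626
grasp_force: 43.8
(array([ 488.3, -328.3,   91.9]), np.float64(80.04))
```

```bash
python3 -m crank '0 0 0 0;0 0 0 0;0 0 0 0;0 0 0 0;0 0 0 0;0 0 0 0' -1
python3 -m crank '0 0 15 0;0 0 25 0;0 0 35 0;15 -4 35 0;15 -6 20 0;10 -4 0 0;0 0 0 0;0 0 0 0;0 0 0 0;0 0 0 0'
python3 - <<'E'
from h import *
print(pose()); c=snap('wrist','w12.png')
hsv=cv2.cvtColor(c['image'],cv2.COLOR_RGB2HSV);H,S,V=cv2.split(hsv)
X=proj(c,[[.490,-.329,.092]])[0].astype(int);print(X);x,y=X
g=((S>80)&(V>110)&(H>8)&(H<30)).astype(np.uint8)
b=[x-60,y-60,x+60,y+60];m=((S<60)&(V>75))
print('tt',rect(c,m,b,.092))
k=np.zeros(m.shape,np.uint8);k[b[1]:b[3],b[0]:b[2]]=m[b[1]:b[3],b[0]:b[2]]
ct=max(cv2.findContours(k,0,2)[0],key=cv2.contourArea)[:,0]
for z in(.076,.092):
    P=onz(c,ct,z)[:,:2]*1e3; r=cv2.minEnclosingCircle(P.astype(np.float32)); print(z,np.round(r[0],1),round(r[1],1))
dot=((V<70)&(cv2.circle(np.zeros(m.shape,np.uint8),(int(x),int(y)),12,1,-1)>0))
r=np.argwhere(dot);print('dot',len(r),(onz(c,[r[:,1].mean(),r[:,0].mean()],.092)*1e3).round(1) if len(r) else None)
n,l,st,_=cv2.connectedComponentsWithStats(g)
for i in range(1,n):
    if st[i,4]>100 and abs(st[i,0]-x)<90 and st[i,2]<130: print(st[i].tolist(),rect(c,l==i,(0,0,640,480),.076)[0])
E
```

```text
clock: 25.37
eef_pos: [0.4879, -0.328, 0.09]
tcp_rot: [-0.273, -3.129, -0.0]
force: [-0.1, -0.8, 0.5]
width: 0.999
grasp_force: 0.0
clock: 26.2
eef_pos: [0.527, -0.3413, 0.2187]
tcp_rot: [-0.273, -3.127, -0.003]
force: [-0.3, 0.0, -0.4]
width: 0.999
grasp_force: 0.0
(array([ 527. , -341.3,  218.7]), np.float64(80.02))
[324 181]
tt (array([ 489.3, -329. ,   55.4,   55. ,   80. ]), [287, 142, 76, 76, 4338])
0.076 [ 492.1 -329. ] 29.8
0.092 [ 489.5 -329. ] 28.0
dot 35 [[ 489.9 -329.    92. ]]
[297, 115, 71, 43, 301] [ 462.8 -318.5   49.6   27.4   68.4]
```

The turntable is centred at (489.6,−329.0). Now to the dolphin.

```bash
python3 -m crank '10 15 0 1;14 18 0 1;14 18 0 1;14 18 0 1;14 18 0 1;14 18 0 1;14 18 0 1;14 18 0 1;14 18 0 1;6 12 0 1;0 5 0 0;0 0 0 0'
python3 -m crank '0 0 0 0;0 0 0 0;0 0 0 0'
python3 - <<'E'
from h import *
print(pose()); c=snap('wrist','w13.png')
hsv=cv2.cvtColor(c['image'],cv2.COLOR_RGB2HSV);H,S,V=cv2.split(hsv)
print(proj(c,[[.630,-.1625,.05]]).round())
m=((H>95)&(H<125)&(S>70)&(V>50)).astype(np.uint8)
n,l,st,ce=cv2.connectedComponentsWithStats(m)
for i in range(1,n):
    if st[i,4]>100: print(st[i].tolist(),ce[i].round(1))
i=1+st[1:,4].argmax();b=st[i];sub=(l==i)[b[1]:b[1]+b[3]:2,b[0]:b[0]+b[2]:2];vv=V[b[1]:b[1]+b[3]:2,b[0]:b[0]+b[2]:2]
for a,v in zip(sub,vv): print(''.join('.' if not q else chr(48+int(w)//26) for q,w in zip(a,v)))
E
```

```text
clock: 27.25
eef_pos: [0.6556, -0.1651, 0.2198]
tcp_rot: [0.003, -3.14, -0.001]
force: [0.5, 0.3, 0.3]
width: 1.001
grasp_force: 0.0
clock: 27.5
eef_pos: [0.6556, -0.1671, 0.2204]
tcp_rot: [-0.002, -3.142, 0.0]
force: [0.2, -0.1, -0.1]
width: 1.0
grasp_force: 0.0
(array([ 655.6, -167.1,  220.4]), np.float64(89.95))
[[323. 188.]]
[306, 137, 43, 106, 2412] [326.4 192.4]
................5.....
.55............565....
.6654.........5654....
.46665.......5654.....
...5665....45654......
....56664.3565........
.....466555454........
.......455543.........
........5554..........
........5554..........
........5554..........
........4343..........
.......355544.........
.......5555543........
......45666554........
......456666543.......
......456665543.......
......456655543.......
.....4454333333.......
....5533444443.45.....
...555455555543355....
..55544556655543454...
..55545566665544354...
.5565456666665543544..
.5565456667665543654..
.5664456666665543664..
.56644566666655436644.
556634556644555435644.
.5654455645545543564..
.5663455656655543664..
.5664456646645543654..
.5565456644435543644..
..56645664543554444...
...564556444455534....
...55456644445553.....
.....456654445543..355
554..455666565543..554
.654..556666665433554.
.5554355666666543355..
...5545566666654445...
....54556666665444....
.....4456666665433....
......45566665543.....
.......555665554......
.......445555543......
.......444444443......
.......455565543......
.......455555543......
........5555554.......
.........55554........
..........444.........
..........555.........
...........55.........
```

```bash
python3 - <<'E'
from h import *
c=snap('wrist');print(c['W'][:3,3].round(3),pose())
hsv=cv2.cvtColor(c['image'],cv2.COLOR_RGB2HSV);H,S,V=cv2.split(hsv)
m=((H>95)&(H<125)&(S>70)&(V>50))
for r in list(range(153,160,2))+list(range(213,240,3)):
    x=np.nonzero(m[r,318:340])[0]+318
    print(r,x.min(),x.max(),(onz(c,[(x.min()+x.max())/2,r],.05)[0]*1e3).round(1))
# foot lateral extremes
for r in (183,186,189,192,195,198):
    x=np.nonzero(m[r,300:352])[0]+300
    for z in (0.004,.008): P=onz(c,[[x.min(),r],[x.max(),r]],z)*1e3;print(r,x.min(),x.max(),z,P[:,:2].round(1).tolist())
t=snap('top');hs=cv2.cvtColor(t['image'],cv2.COLOR_RGB2HSV)
mt=(hs[...,0]>95)&(hs[...,0]<125)&(hs[...,1]>70);mt[:205]=0;mt[275:]=0;mt[:,:330]=0;mt[:,375:]=0
ys,xs=np.nonzero(mt)
for r in range(ys.min(),ys.max()+1): q=xs[ys==r];print(r,''.join('#' if x in q else '.' for x in range(338,366)))
for nm,p in(('foot',(.630,-.1625,.004)),): print(proj(t,[p]))
E
```

```text
[ 0.576 -0.167  0.344] (array([ 655.7, -166.9,  220.4]), np.float64(89.96))
153 321 329 [ 600.2 -160.6   50. ]
155 321 328 [ 601.9 -161.    50. ]
157 321 329 [ 603.5 -160.5   50. ]
159 321 329 [ 605.2 -160.5   50. ]
213 318 339 [ 652.2 -157.1   50. ]
216 318 339 [ 655. -157.   50.]
219 318 339 [ 657.8 -157.    50. ]
222 318 337 [ 660.6 -157.9   50. ]
225 320 336 [ 663.4 -157.4   50. ]
228 320 337 [ 666.2 -156.9   50. ]
231 320 336 [ 669.  -157.3   50. ]
234 322 334 [ 671.9 -157.3   50. ]
237 326 331 [ 674.8 -156.8   50. ]
183 308 344 0.004 [[633.2, -176.3], [633.2, -140.3]]
183 308 344 0.008 [[632.6, -176.2], [632.6, -140.6]]
186 307 345 0.004 [[636.2, -177.3], [636.3, -139.2]]
186 307 345 0.008 [[635.5, -177.2], [635.6, -139.5]]
189 307 346 0.004 [[639.3, -177.3], [639.3, -138.1]]
189 307 346 0.008 [[638.5, -177.2], [638.5, -138.5]]
192 306 345 0.004 [[642.3, -178.4], [642.3, -139.0]]
192 306 345 0.008 [[641.5, -178.3], [641.6, -139.4]]
195 307 345 0.004 [[645.4, -177.4], [645.4, -139.0]]
195 307 345 0.008 [[644.6, -177.3], [644.6, -139.3]]
198 308 344 0.004 [[648.5, -176.4], [648.5, -139.9]]
198 308 344 0.008 [[647.6, -176.3], [647.6, -140.2]]
227 ............#...............
228 ...........####.............
229 ...........#####............
230 ...........######...........
231 ..........#########.........
232 .........############.......
233 .......###############......
234 .......##############.......
235 .......#############........
236 ..........###########.......
237 ............#########.......
238 ..............#######.......
239 ................######......
240 ...................###......
241 ....................#.......
[[353.37909144 244.31313003]]
```

The dolphin's foot centre is (640.5,−158.5) and its yaw +2.9°. That agrees with the first top picture, and the foot's width is about 41 mm. I'll grip it high (TCP about 60 mm) so the fingers stay clear of the side fins.

```bash
python3 -m crank '-9 4 -20 1.5;-9 4 -30 1.5;0 0 -25 0;0 0 -15 0;0 0 0 0;0 0 0 0;0 0 0 0;0 0 0 0'
python3 - <<'E'
from h import *
print(pose());c=snap('wrist');print(c['W'][:3,3].round(3))
hsv=cv2.cvtColor(c['image'],cv2.COLOR_RGB2HSV);H,S,V=cv2.split(hsv)
m=((H>95)&(H<125)&(S>70)&(V>50))
ys,xs=np.nonzero(m);print(xs.min(),xs.max(),ys.min(),ys.max())
for p in((.600,-.1607),(.640,-.1587),(.655,-.158),(.67,-.157)):
    u,v=proj(c,[[*p,.05]])[0]; r=int(round(v)); x=np.nonzero(m[r])[0]
    print(p,u.round(1),r,x.min() if len(x) else 0,x.max() if len(x) else 0)
y0,y1,x0,x1=ys.min(),ys.max(),xs.min(),xs.max()
for r in range(y0,y1,4): print(r,''.join('.' if not m[r,q] else chr(48+int(V[r,q])//26) for q in range(x0,x1,3)))
E
```

```text
clock: 28.32
eef_pos: [0.6395, -0.1588, 0.1327]
tcp_rot: [-0.083, 3.137, -0.003]
force: [0.5, -0.3, 0.4]
width: 1.002
grasp_force: 0.0
(array([ 639.5, -158.8,  132.7]), np.float64(93.02))
[ 0.56  -0.163  0.256]
290 347 167 303
(0.6, -0.1607) 318.1 191 313 324
(0.64, -0.1587) 317.8 252 302 334
(0.655, -0.158) 317.7 273 300 337
(0.67, -0.157) 317.9 294 309 328
167 ...4............4..
171 ..5654........4564.
175 ...5665......5654..
179 .....6654..5565....
183 ......56454454.....
187 ........5554.......
191 ........5554.......
195 ........5554.......
199 ........4443.......
203 .......455544......
207 ......45666543.....
211 ....35556665434....
215 ...55546665553554..
219 ..5566333443236543.
223 ..5563445554433644.
227 .55644555555443564.
231 .556455666655433644
235 .566455666665442644
239 ..5645566666544364.
243 ..5645566665544454.
247 ...54556543555434..
251 ....456656645543...
255 ....35564653554....
259 553..5564443554..45
263 .55335664443554.454
267 ..5545566665543454.
271 ...54556666654444..
275 ....455666665443...
279 .....5566666543....
283 ......56666554.....
287 ......45555543.....
291 ......55555543.....
295 .......555554......
299 ........454........
```

The body is now symmetric about column 318 along its whole length, so the jaws are lined up. I'll go down.

```bash
python3 -m crank '-1 0 -15 0;-1 0 -20 0;0 0 -15 0;0 0 -10 0;0 0 -5 0;0 0 0 0;0 0 0 0;0 0 0 0;0 0 0 0'
python3 -c "
from h import *
print(pose())"
```

```text
clock: 29.12
eef_pos: [0.6368, -0.1584, 0.0665]
tcp_rot: [-0.083, 3.139, -0.001]
force: [-0.2, -0.2, 1.5]
width: 1.0
grasp_force: 0.0
(array([ 636.8, -158.4,   66.5]), np.float64(93.03))
```

```bash
python3 -m crank '0 0 -5.5 0;0 0 0 0;0 0 0 0;0 0 0 0;0 0 0 0;0 0 0 0;0 0 0 0'
python3 -m crank '0 0 0 0;0 0 0 0;0 0 0 0;0 0 0 0;0 0 0 0;0 0 0 0;0 0 0 0;0 0 0 0;0 0 0 0;0 0 0 0;0 0 0 0;0 0 0 0' 1 30
python3 -c "
from h import *
print(pose(),sense()['torque'])"
```

```text
clock: 29.7
eef_pos: [0.6361, -0.1581, 0.0599]
tcp_rot: [-0.083, 3.14, -0.0]
force: [-0.6, 0.1, -0.3]
width: 0.995
grasp_force: 0.0
clock: 30.7
eef_pos: [0.6362, -0.1582, 0.0599]
tcp_rot: [-0.083, 3.14, -0.0]
force: [0.9, -0.5, 1.5]
width: 0.245
grasp_force: 29.7
(array([ 636.2, -158.2,   59.9]), np.float64(93.03)) [-0.09858483 -0.03270194  0.04539015]
```

```bash
cat > dm.py <<'E'
from h import *
c=snap('wrist');s=sense()
hsv=cv2.cvtColor(c['image'],cv2.COLOR_RGB2HSV);H,S,V=cv2.split(hsv)
m=((H>95)&(H<125)&(S>70)&(V>50)).astype(np.uint8)
n,l,st,ce=cv2.connectedComponentsWithStats(m)
print(pose(),s['force'].round(1),s['grasp_force'],s['width'],[(st[i].tolist(),ce[i].round(1).tolist()) for i in range(1,n) if st[i,4]>150])
E
python3 dm.py
python3 -m crank '0 0 3 0;0 0 7 0;0 0 10 0;0 0 0 0;0 0 0 0;0 0 0 0'; python3 dm.py
python3 -m crank '0 0 10 0;0 0 20 0;0 0 25 0;0 0 25 0;0 0 20 0;0 0 10 0;0 0 5 0;0 0 0 0;0 0 0 0;0 0 0 0'
python3 dm.py
```

```text
(array([ 636.1, -158.2,   59.9]), np.float64(93.03)) [-0.  -0.8  1.2] 29.682357609272003 0.24504986823298192 [([281, 194, 72, 188, 7959], [316.7, 291.2])]
clock: 31.25
eef_pos: [0.6361, -0.158, 0.08]
tcp_rot: [-0.083, 3.14, -0.0]
force: [-0.4, 0.5, -0.5]
width: 0.243
grasp_force: 29.5
(array([ 635.9, -157.9,   79.7]), np.float64(93.03)) [-0.6  0.3 -1.3] 29.497417509555817 0.24467815718014096 [([281, 194, 72, 188, 7964], [316.8, 291.1])]
clock: 32.13
eef_pos: [0.6351, -0.1577, 0.1927]
tcp_rot: [0.083, -3.137, -0.002]
force: [-0.1, 0.2, -2.0]
width: 0.243
grasp_force: 29.5
(array([ 635.1, -157.7,  192.8]), np.float64(93.03)) [-0.3 -0.7 -1.6] 29.488382935523987 0.2452907997925855 [([281, 194, 72, 188, 7944], [316.7, 291.3])]
```

```bash
cat >> dm.py <<'E'
b=st[1+st[1:,4].argmax()];z=s['eef_pos'][2]-.0599+.003
r=R.from_rotvec(s['tcp_rot']).as_matrix()
for row in range(b[1],b[1]+b[3],6):
    x=np.nonzero(m[row])[0];P=(onz(c,[[x.min()-.5,row],[x.max()+.5,row]],z)-s['eef_pos'])@r*1e3
    print(row,x.min(),x.max(),P[:,:2].round(1).tolist(),''.join('.' if not m[row,q] else chr(48+int(V[row,q])//26) for q in range(b[0],b[0]+b[2],3)))
E
python3 dm.py
```

```text
(array([ 635.3, -157.8,  193. ]), np.float64(93.03)) [ 0.3  0.3 -1.5] 29.488171935081482 0.245565293993505 [([281, 194, 72, 188, 7942], [316.7, 291.3])]
194 287 346 [[43.4, -16.7], [43.5, 15.5]] ..44.................4..
200 285 349 [[40.2, -17.9], [40.2, 17.2]] ..6665.............5666.
206 289 345 [[36.9, -15.8], [36.9, 15.1]] ...667653.......466665..
212 296 338 [[33.5, -12.1], [33.5, 11.4]] .....567654...566654....
218 303 331 [[30.1, -8.3], [30.1, 7.6]] ........674554365.......
224 308 325 [[26.7, -5.6], [26.7, 4.4]] .........456654.........
230 308 325 [[23.2, -5.6], [23.2, 4.4]] .........456554.........
236 308 325 [[19.7, -5.6], [19.7, 4.4]] .........456654.........
242 308 326 [[16.2, -5.6], [16.2, 5.0]] .........3344332........
248 296 337 [[12.6, -12.4], [12.6, 11.3]] .....24445555554433.....
254 290 344 [[9.0, -15.9], [9.0, 15.3]] ...4665566666665545553..
260 286 348 [[5.3, -18.3], [5.3, 17.7]] ..666655666776655465554.
266 283 350 [[1.6, -20.1], [1.6, 19.0]] .66677456666666554477555
272 282 351 [[-2.2, -20.8], [-2.2, 19.6]] .66765443344433323347755
278 281 352 [[-6.0, -21.5
[... 508 characters left out ...]
7666666554....
326 293 340 [[-38.1, -15.2], [-38.1, 14.1]] ....2566667776666554....
332 293 340 [[-42.3, -15.3], [-42.3, 14.2]] ....1566667776665554....
338 294 340 [[-46.6, -14.8], [-46.6, 14.2]] .....556666666665544....
344 293 340 [[-50.9, -15.5], [-50.9, 14.3]] ....2556667776665544....
350 294 339 [[-55.3, -15.0], [-55.3, 13.8]] .....556667766665543....
356 295 338 [[-59.7, -14.4], [-59.7, 13.3]] .....556667776665543....
362 299 335 [[-64.2, -12.0], [-64.2, 11.5]] ......5666776666554.....
368 301 333 [[-68.8, -10.8], [-68.8, 10.3]] .......55666666543......
374 303 330 [[-73.4, -9.5], [-73.4, 8.4]] ........566666554.......
380 312 321 [[-78.1, -3.8], [-78.1, 2.7]] ...........665..........
```

There is no slip. The foot sits 4.8 mm ahead of the TCP, nose side. I'll carry it gently to above the turntable.

```bash
python3 -m crank '-5 -6 0 0;-11 -12 0 0;-15 -17 0 0;-15 -17 0 0;-15 -17 0 0;-15 -17 0 0;-15 -17 0 0;-15 -17 0 0;-15 -17 0 0;-15 -17 0 0;-10 -12 0 0;-4 -5 0 0'
python3 -m crank '0 0 0 0;0 0 0 0;0 0 0 0;0 0 -5 0;0 0 -10 0;0 0 -5 0;0 0 0 0;0 0 0 0;0 0 0 0;0 0 0 0'
python3 dm.py | head -1
```

```text
clock: 33.23
eef_pos: [0.4837, -0.3312, 0.1947]
tcp_rot: [0.078, -3.14, 0.001]
force: [0.2, 0.2, -1.1]
width: 0.24
grasp_force: 29.5
clock: 34.07
eef_pos: [0.4863, -0.3292, 0.1751]
tcp_rot: [-0.083, 3.14, -0.001]
force: [-0.4, 0.0, -1.2]
width: 0.241
grasp_force: 29.5
(array([ 486.3, -329.2,  175.2]), np.float64(93.03)) [-0.6  0.7 -1.2] 29.49592798948288 0.24426987080366305 [([280, 193, 73, 189, 8128], [316.7, 290.1])]
```

```bash
python3 -m crank '-1 0 -4 0;0 0 -6 0;0 0 -6 0;0 0 -3 0;0 0 -1 0;0 0 0 0;0 0 0 0;0 0 0 0;0 0 0 0'
python3 dm.py | sed -n '1p;10,20p'
python3 - <<'E'
from h import *
c=snap('wrist');hsv=cv2.cvtColor(c['image'],cv2.COLOR_RGB2HSV);H,S,V=cv2.split(hsv)
X=proj(c,[[.4897,-.329,.092]])[0];print(X)
m=(S<60)&(V>75)
for r in range(int(X[1])-85,int(X[1])+60,8):
    x=np.nonzero(m[r,180:460])[0]+180
    if len(x): print(r,x.min(),x.max(),(onz(c,[[x.min(),r],[x.max(),r]],.092)*1e3)[:,:2].round(1).tolist())
E
```

```text
clock: 34.87
eef_pos: [0.4852, -0.3292, 0.1551]
tcp_rot: [-0.083, 3.14, -0.001]
force: [-1.3, 0.4, -1.6]
width: 0.246
grasp_force: 29.5
(array([ 485.2, -329.2,  155.1]), np.float64(93.03)) [ 0.3  1.1 -1.5] 29.49675589799881 0.2416900454858279 [([281, 193, 73, 189, 8145], [316.8, 289.9])]
241 308 326 [[16.6, -5.7], [16.6, 5.0]] .........4344332.........
247 297 336 [[13.0, -12.0], [13.0, 10.6]] ......3455666654432......
253 290 343 [[9.3, -16.0], [9.3, 14.7]] ...376556677776554565....
259 286 347 [[5.7, -18.4], [5.7, 17.0]] ..666666677777666566664..
265 283 350 [[1.9, -20.2], [2.0, 18.9]] .76677566777776654577555.
271 281 351 [[-1.8, -21.5], [-1.8, 19.6]] 366775563344433334347755.
277 281 353 [[-5.6, -21.6], [-5.6, 20.9]] 6677653455555554433477654
283 282 352 [[-9.5, -21.1], [-9.5, 20.4]] .67764556666666554436865.
289 292 341 [[-13.4, -15.4], [-13.4, 14.1]] ....45667777776665542....
295 293 341 [[-17.3, -14.9], [-17.3, 14.1]] ....46677777777666552....
301 293 341 [[-21.3, -15.0], [-21.3, 14.2]] ....46777778877766552....
[317.59852164 270.79538262]
193 288 290 [[443.6, -347.9], [443.5, -346.8]]
225 302 307 [[461.7, -339.5], [461.5, -336.6]]
233 288 343 [[466.9, -347.3], [465.2, -315.7]]
241 281 353 [[472.0, -351.2], [469.7, -309.5]]
249 276 358 [[477.1, -354.1], [474.5, -306.1]]
257 274 362 [[482.2, -355.2], [479.4, -303.3]]
265 271 363 [[487.4, -356.9], [484.5, -302.3]]
273 272 363 [[492.6, -356.2], [489.7, -301.8]]
281 273 361 [[497.8, -355.5], [495.0, -302.5]]
289 277 357 [[503.1, -353.0], [500.5, -304.4]]
329 274 360 [[531.3, -354.4], [528.4, -300.0]]
```

Foot and turntable are concentric in the image (columns 317 and 317.3). Lowering the last 3 mm gently.

```bash
python3 -m crank '0 0 -0.5 0;0 0 -0.5 0;0 0 -0.5 0;0 0 -0.5 0;0 0 -0.5 0;0 0 0 0;0 0 0 0;0 0 0 0;0 0 0 0'
python3 dm.py | head -1
```

```text
clock: 35.72
eef_pos: [0.4851, -0.3291, 0.1523]
tcp_rot: [-0.083, 3.14, -0.0]
force: [0.1, -0.1, -1.0]
width: 0.246
grasp_force: 29.5
(array([ 485.1, -329.1,  152.3]), np.float64(93.03)) [ 0.   0.2 -0.7] 29.497061669826508 0.24410506834903142 [([280, 193, 74, 189, 8150], [316.8, 289.8])]
```

```bash
python3 -m crank '0 0 -0.3 0;0 0 0 0;0 0 0 0;0 0 0 0;0 0 0 0;0 0 0 0'
python3 -m crank '0 0 -0.3 0;0 0 0 0;0 0 0 0;0 0 0 0;0 0 0 0;0 0 0 0'
```

```text
clock: 36.27
eef_pos: [0.4851, -0.3291, 0.152]
tcp_rot: [-0.083, 3.14, -0.0]
force: [-0.2, -0.5, -1.3]
width: 0.245
grasp_force: 29.5
clock: 36.77
eef_pos: [0.4851, -0.3292, 0.1519]
tcp_rot: [-0.083, 3.14, -0.0]
force: [-0.1, 0.0, 0.2]
width: 0.242
grasp_force: 29.7
```

Contact is starting: the force has gone from −1.3 to about 0. A touch more, then a gentle release.

```bash
python3 -m crank '0 0 -0.3 0;0 0 0 0;0 0 0 0;0 0 0 0;0 0 0 0'
python3 -m crank '0 0 0 0;0 0 0 0;0 0 0 0;0 0 0 0' 0.3
python3 -m crank '0 0 0 0;0 0 0 0;0 0 0 0;0 0 0 0;0 0 0 0' -1
python3 dm.py | head -1
python3 -m crank '0 0 5 0;0 0 15 0;0 0 25 0;0 0 30 0;0 0 30 0;12 0 30 0;15 0 15 0;0 0 0 0;0 0 0 0;0 0 0 0;0 0 0 0'
python3 - <<'E'
from h import *
print(pose());c=snap('wrist');hsv=cv2.cvtColor(c['image'],cv2.COLOR_RGB2HSV);H,S,V=cv2.split(hsv)
X=proj(c,[[.4897,-.329,.092],[.4897,-.329,.142]]);print(X)
m=((H>95)&(H<125)&(S>70)&(V>50));g=(S<60)&(V>75)
x,y=X[0].astype(int)
for r in range(y-60,y+80,4): print(r,''.join('b' if m[r,q] else 'o' if g[r,q] else '.' for q in range(x-60,x+60,2)))
E
```

```text
clock: 37.18
eef_pos: [0.4851, -0.3292, 0.1519]
tcp_rot: [-0.083, 3.14, -0.0]
force: [-2.6, 0.6, 5.5]
width: 0.24
grasp_force: 30.1
clock: 37.52
eef_pos: [0.485, -0.3289, 0.151]
tcp_rot: [0.083, -3.14, -0.0]
force: [0.7, 0.7, -1.1]
width: 0.351
grasp_force: 0.0
clock: 37.93
eef_pos: [0.4851, -0.3291, 0.1514]
tcp_rot: [-0.083, 3.14, -0.0]
force: [-0.6, 1.1, 0.4]
width: 0.995
grasp_force: 0.0
(array([ 485.1, -329. ,  151.4]), np.float64(93.03)) [-0.3  0.5 -0.2] 0.0 1.002141126781802 [([275, 194, 82, 189, 8883], [316.2, 292.8])]
clock: 38.9
eef_pos: [0.511, -0.3285, 0.2992]
tcp_rot: [0.083, -3.138, -0.004]
force: [0.5, -0.2, -0.0]
width: 1.002
grasp_force: 0.0
(array([ 511. , -328.5,  299.2]), np.float64(93.01))
[[317.35853072 186.31726045]
 [317.60226542 196.7248628 ]]
126 ............................................................
130 .....................................o......................
134 .....................bbbbb.........bbbbb....................
138 .......................bbbbb.....bbbbb......................
142 .........................bbbbbbbbbbb......................
[... 1252 characters left out ...]
...............obbbbbbbbb.........................
226 .........................bbbbbbbbbb.........................
230 ..........................bbbbbbbbb.........................
234 ...........................bbbbbb...........................
238 ............................obbb............................
242 .............................ob.............................
246 ............................................................
250 ............................................................
254 ............................................................
258 ............................................................
262 ............................................................
```

The dolphin stands upright and concentric on the turntable, and the robot is clear of everything. I'll hand in.

```bash
python3 -c "
from cell import ticket
print(ticket.close_job())"
```

```text
the job is handed in; nothing more can be done
None
```

The music box is finished and handed in at about 39 s: the movement is in the base, the larger lid is flush (within about 0.5 mm by camera), the turntable is centred on the lid, and the dolphin stands upright in the middle; I moved nothing else, and the hand-in gave no verdict.

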